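# Close up the row of tubs on the closet rail

## Task

Make room at the open end of the steel rail: push the row of four twist-lid tubs along it as one train until the front tub is fully home against the orange end stop and all four stand touching in a row. Push only on the hindmost tub, the one farthest from the stop, steadily enough that the row does not break apart on the way; do not touch the other three, and do not lift or tip any tub. Leave the mug, pail lid, strainer and brush where they are, and finish with the hand clear of everything.

Things in the scene. Friction and masses are not known exactly. Their poses are not given: they have to be found in the camera images.
- rail: U-shaped steel channel, 430 mm long, 53 mm wide, fixed on the wooden shelf board (board top 18 mm above the work surface). Origin: middle of its underside; x along the channel, y across, z up. Floor 3 mm thick; two side lips rise 10 mm above the floor, 49 mm apart inside. The tubs stand on the floor between the lips.
- stop: Orange plastic block, the end stop, fixed in the channel at either end of the rail (which end changes), its centre 200 mm from the rail's middle: 20 mm along the rail, 48 mm across, 42 mm tall. Origin: centre of its underside, on the channel floor. Rigid.
- pad: Flat black rubber pad, 2 mm thick, 20 mm along the rail, 46 mm across, fixed on the channel floor at the open end opposite the stop, 200 mm from the rail's middle; it marks the end to push from. Origin at the centre of its underside.
- tub_a: White square plastic tub 46 x 46 x 50 mm, 3 mm edge radius, with a round blue twist lid 40 mm across, 16 mm tall (66 mm in all); 85 to 170 g, loose. Origin: centre of underside; z up. End tub at the rail's +x end of the row (order blue, green, yellow, red towards -x, touching): front tub if the stop is at +x, else hindmost. The row starts 50 to 145 mm short of the stop; sliding it takes under 8 N.
- tub_b: White square plastic tub 46 x 46 x 50 mm, 3 mm edge radius, with a round green twist lid 40 mm across, 16 mm tall (66 mm in all); 85 to 170 g, loose. Origin: centre of underside; z up. A middle tub of the row.
- tub_c: White square plastic tub 46 x 46 x 50 mm, 3 mm edge radius, with a round yellow twist lid 40 mm across, 16 mm tall (66 mm in all); 85 to 170 g, loose. Origin: centre of underside; z up. A middle tub of the row.
- tub_d: White square plastic tub 46 x 46 x 50 mm, 3 mm edge radius, with a round red twist lid 40 mm across, 16 mm tall (66 mm in all); 85 to 170 g, loose. Origin: centre of underside; z up. An end tub of the row: the hindmost when the stop is at the rail's +x end, the front one when it is at the -x end.
- mug: White ceramic mug, 78 mm across, 90 mm tall, handle at its +y; stands loose on the shelf beyond the rail as seen from the robot, at least 120 mm from the rail's centre line. Origin at the centre of its underside. Leave alone.
- pail_lid: Grey plastic pail lid, a disc 170 mm across and 12 mm thick with a low grip bar on top (27 mm tall in all), lying loose on the shelf beyond the rail, its centre 155 mm or more from the rail's centre line. Origin at the centre of its underside. Leave alone.
- strainer: Stainless sink strainer, 82 mm across, 30 mm tall, loose on the shelf on the robot's side of the rail, its centre at least 110 mm from the rail's centre line. Origin at the centre of its underside. Leave alone.
- brush: Bamboo scrubbing brush, 150 x 52 mm, 40 mm tall, bristles down, loose on the shelf on the robot's side of the rail, its centre at least 120 mm from the rail's centre line. Origin at the centre of its underside, x along its length. Leave alone.

How it is judged:
At the end, for the whole second after the job is handed in: The front tub's centre lies within 36.5 mm of the stop's centre (33 mm when touching) and the next ones within 83.8, 130.7 and 177.3 mm (79, 125, 171 mm when touching), all four upright on the channel floor and at rest (((x of stop in the frame of rail above 0 m and horizontal distance between tub_a and stop below 0.0365 m and horizontal distance between tub_b and stop below 0.0838 m and horizontal distance between tub_c and stop below 0.1307 m and horizontal distance between tub_d and stop below 0.1773 m) or (x of stop in the frame of rail below 0 m and horizontal distance between tub_d and stop below 0.0365 m and horizontal distance between tub_c and stop below 0.0838 m and horizontal distance between tub_b and stop below 0.1307 m and horizontal distance between tub_a and stop below 0.1773 m)) and z of each of tub_a, tub_b, tub_c, tub_d in the frame of rail below 0.006 m and angle between each of tub_a, tub_b, tub_c, tub_d's own z axis and vertical below 0.08 rad and linear speed of each of tub_a, tub_b, tub_c, tub_d below 0.02 m/s).
It fails at once if a tub was lifted or tipped (z of any of tub_a, tub_b, tub_c, tub_d in the frame of rail above 0.013 m or angle between any of tub_a, tub_b, tub_c, tub_d's own z axis and vertical above 0.3 rad).
It fails at once if the row broke apart: neighbouring tubs stood more than about 10 mm apart (distance between tub_a and tub_b above 0.057 m or distance between tub_b and tub_c above 0.057 m or distance between tub_c and tub_d above 0.057 m).
It fails at once if a tub other than the hindmost was touched (contact force between any of the arm, the fingers and tub_b above 1 N or contact force between any of the arm, the fingers and tub_c above 1 N or (x of stop in the frame of rail above 0 m and contact force between the fingers and tub_a above 1 N) or (x of stop in the frame of rail above 0 m and contact force between the arm and tub_a above 1 N) or (x of stop in the frame of rail below 0 m and contact force between the fingers and tub_d above 1 N) or (x of stop in the frame of rail below 0 m and contact force between the arm and tub_d above 1 N)).
It fails at once if the mug, pail lid, strainer or brush was disturbed (moved more than 15 mm) (distance of any of mug, pail_lid, strainer, brush from where it was at the start of the episode above 0.015 m).
It also fails if it takes over 37 s, if anything falls off the work surface, if the arm or the gripper's body presses on something with over 40 N, if the wrist force passes 120 N, or if a joint passes its speed limit or range.

## Robot

A 7-joint arm with a two-finger parallel gripper is mounted at the origin on the work surface. World frame = base frame: x ahead of the robot, y to its left, z up, the work surface at z = 0. Lengths are in m, angles in rad, forces in N, time in s.
With the tool pointing down it reaches from about 0.425 to 1.025 m from the base axis. Payload 3.6 kg.
Tool frame: the origin (TCP) lies midway between the tips of the shut fingers; the grasp point (between the pads) lies 19 mm behind it; z points along the fingers, y is the direction in which the jaws open and shut (so a half turn about z gives the same grasp; the last joint's range is limited). The gripper opens to 85 mm and grips with 20 to 120 N. Pads are 22 mm wide; open, the fingers measure 114 mm over their backs; the gripper's body (76 mm by 85 mm) begins 54 mm behind the grasp point. The pads swing forward as they close: fully open they stand 13 mm farther back than shut.
Start: joints at [1.185, 0.591, 0.048, 1.609, -0.033, 0.943, -0.034], TCP at [0.209, -0.694, 0.198] pointing down, gripper open.
Joint ranges: [-2.69, 2.69], [-0.47, 2.24], [-1.27, 1.36], [0.19, 2.51], [-1.53, 4.68], [0.08, 2.07], [-3.09, 3.09]. Speed limits (rad/s): [2.57, 2.57, 3.14, 3.14, 3.14, 3.14, 3.14].

## Interface

Orientations are given as a unit quaternion [w, x, y, z].
In Python, from rig import manip, readout, cams, close_job gives the robot as it stands. Calls block until the motion is done:
- manip.move_to(position, orientation): joint-space move of the TCP to a pose.
- manip.move_straight(position, velocity=0.15, rot=None, f_stop=None): straight line of the TCP; rot=None keeps the orientation; velocity is the mean speed in m/s. With f_stop (N) it stops when the force on the tool has changed by that much, and returns True; else False.
- manip.move_j(angles): joint-space move.
- manip.grip(opening, grip_force=None): finger opening in m; grip_force is the grip in N (None keeps the last); returns when the fingers have stopped.
- manip.sleep(seconds).
- manip.inverse_kinematics(position, orientation): joint angles nearest the present ones, or None.
- readout.state(): the state.
- cams.capture(name): name is "side" or "top"; returns a dict with "frame" (384x512x3 uint8, red, green, blue), "range_z" (384x512 float32, m along the optical axis (not along the pixel's ray), 0 where there is no reading), "fov_y" (degrees; the focal length in pixels is half the picture's height over the tangent of half this angle, whatever the lens; pixels are square), "cx", "cy" (the principal point, pixels), "k1" (the pictures are not rectified: a ray, as slopes to the right and down, at radius r is drawn at 1 + k1 r^2 times it, then the intrinsics apply), "R" (3x3) and "t" (3): a world point X has camera coordinates R X + t. Camera axes: x right, y down, z forward; pixel columns grow to the right and rows downward; lengths in m; the calibration is good to about 2 mm. A picture is of the moment at which its call begins.
A pose or a line that the arm cannot do raises manip.MotionError and nothing moves.
- close_job(): hands the job in, once; it reports no verdict.
The state is a dict: "clock": time; "q": joint angles; "joint_velocities": joint speeds; "effort": joint torques, N m; "ee_pos": TCP position; "tcp_rot": TCP orientation; "force": force on the tool from outside, world axes, zero at the start; "torque": the same for the moment, N m; "gripper_width": finger opening in m.
Only numpy, scipy, OpenCV 4.12 (cv2) and the standard library are available. Lean on these libraries where they do the work, as an engineer would, in place of code of your own. Each camera call takes 0.05 s, during which the arm holds its last target. There are 200 camera calls.

## Working session

There is one attempt and no reset: what is moved stays moved. The work goes in short steps, each a Python script; the robot and the scene stay as the last script left them, time stands still between calls to the robot, and variables do not carry over. Pictures are saved under pics/ and viewed, about 8 in all and at most 12, crops included, and the job is handed in when it is done.

```bash
mkdir -p pics; cat > h.py <<'E'
import numpy as np, cv2
from rig import manip, readout, cams, close_job
def intr(c):
    f=c["frame"].shape[0]/2/np.tan(np.radians(c["fov_y"])/2)
    return f,np.array([[f,0,c["cx"]],[0,f,c["cy"]],[0,0,1.]])
def points(c):
    """world point per pixel from depth"""
    f,K=intr(c); h,w=c["range_z"].shape
    uv=np.stack(np.meshgrid(np.arange(w),np.arange(h)),-1).reshape(-1,1,2).astype(float)
    n=cv2.undistortPoints(uv,K,np.array([c["k1"],0,0,0.])).reshape(-1,2)
    P=np.c_[n,np.ones(len(n))]*c["range_z"].reshape(-1,1)
    return ((P-c["t"])@np.asarray(c["R"])).reshape(h,w,3)
def masks(c):
    hsv=cv2.cvtColor(c["frame"],cv2.COLOR_RGB2HSV);H,S,V=hsv[...,0].astype(int),hsv[...,1],hsv[...,2]
    s=(S>120)&(V>70)
    return dict(blue=s&(H>98)&(H<130),green=s&(H>45)&(H<90),yellow=s&(H>22)&(H<36),red=s&((H<5)|(H>172)),orange=s&(H>5)&(H<18))
def shot(n,name):
    c=cams.capture(n); cv2.imwrite(f"pics/{name}.png",c["frame"][...,::-1]); return c
E
python3 - <<'E'
from h import *
for n in("top","side"):
    c=shot(n,n+"0");P=points(c);print(n,c["fov_y"],c["k1"],(-np.array(c["R"]).T@c["t"]).round(3))
    for k,m in masks(c).items():
        m=m&(c["range_z"]>0)
        N,L,st,ce=cv2.connectedComponentsWithStats(m.astype(np.uint8))
        for i in range(1,N):
            if st[i,4]>60:
                Q=P[L==i]; print(k,st[i,4],ce[i].round(),np.median(Q,0).round(4),"zmax",np.percentile(Q[:,2],95).round(3))
print(readout.state())
E
```

```text
top 54.09164174920543 0.030803305406320616 [0.473 0.033 0.761]
blue 383 [201. 216.] [0.5412 0.1002 0.087 ] zmax 0.089
green 340 [226. 212.] [0.5494 0.0548 0.0868] zmax 0.089
yellow 385 [252. 209.] [0.5567 0.0092 0.0867] zmax 0.089
red 220 [278. 205.] [ 0.5655 -0.0398  0.0867] zmax 0.088
orange 22840 [296.  94.] [ 0.9202 -0.4686 -0.0012] zmax 0.002
orange 238 [340. 198.] [ 0.5865 -0.1592  0.058 ] zmax 0.064
orange 577 [ 40. 377.] [2.450e-01 3.865e-01 3.000e-04] zmax 0.002
orange 295 [111. 377.] [2.452e-01 2.588e-01 2.000e-04] zmax 0.002
orange 409 [178. 378.] [ 2.445e-01  1.382e-01 -1.000e-04] zmax 0.002
orange 166 [245. 378.] [ 2.451e-01  9.700e-03 -2.000e-04] zmax 0.002
orange 123 [280. 379.] [ 0.2449 -0.0566 -0.0003] zmax 0.002
orange 72 [336. 379.] [ 0.2464 -0.1635 -0.0005] zmax 0.002
orange 138 [375. 379.] [ 0.2477 -0.2381 -0.0007] zmax 0.002
side 56.10842693499671 -0.10349732677189817 [ 0.297 -0.523  0.435]
blue 124 [220. 173.] [0.5418 0.0982 0.0877] zmax 0.089
green 139 [232. 181.] [0.5497 0.0531 0.0877] zmax 0.089
yellow 165 [282. 178.] [0.7125 0.1226 0.0187] zmax 0.02
yellow 
[... 722 characters left out ...]
([ 1.18449112,  0.59203374,  0.04835301,  1.60972343, -0.03330336,
        0.94269567, -0.03369187]), 'joint_velocities': array([-1.12239071e-03, -8.30350893e-04,  5.37130217e-05, -3.71536105e-03,
        8.12606277e-04, -9.11783145e-04,  1.05994210e-03]), 'effort': array([ 5.07470628e-03, -5.49994147e+01,  1.55302484e+00, -1.98824519e+01,
        9.70269291e-03,  3.83295876e-03,  6.63221542e-06]), 'ee_pos': array([ 0.20899905, -0.69335599,  0.19644099]), 'tcp_rot': array([-1.00367833e-03,  9.89298447e-01,  1.45902456e-01, -2.18779075e-04]), 'force': array([-0.39457498, -0.26246793, -0.03671664]), 'torque': array([ 0.06740666, -0.03987221,  0.03689006]), 'gripper_width': 0.08565976893018304}
```

View pics/top0.png

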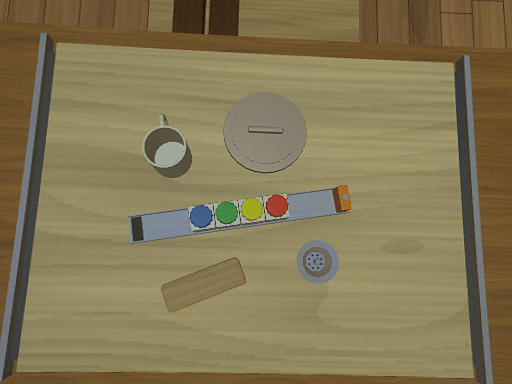

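View pics/side0.png

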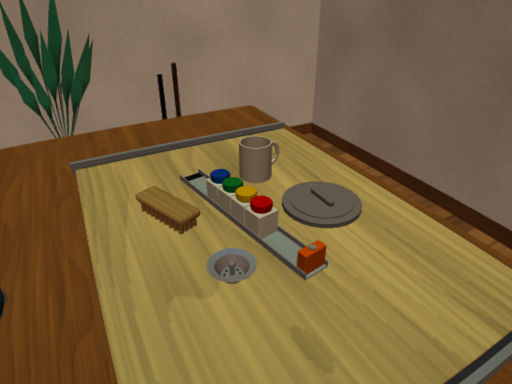

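The stop is at the right end of the rail in the top view (340,198), with the pad at the left (136,229). So red is the front tub and blue, at (201,216), is the hindmost. I'll compute the push line next.

```bash
cat >> h.py <<'E'
def ray(c,uv,z):
    f,K=intr(c);n=cv2.undistortPoints(np.array(uv,float).reshape(-1,1,2),K,np.array([c["k1"],0,0,0.])).reshape(-1,2)
    R=np.asarray(c["R"]);o=-R.T@c["t"];d=np.c_[n,np.ones(len(n))]@R
    return o+d*((z-o[2])/d[:,2:])
def locate(c):
    P=points(c);out={}
    for k,m in masks(c).items():
        z=.063 if k=="orange" else .087
        m=m&(abs(P[...,2]-z)<.005)&(abs(P[...,0]-.56)<.12)&(abs(P[...,1])<.3)
        N,L,st,ce=cv2.connectedComponentsWithStats(m.astype(np.uint8))
        i=1+np.argmax(st[1:,4]); cn,_=cv2.findContours((L==i).astype(np.uint8),0,1)
        cc=cv2.minEnclosingCircle(cn[0])[0] if k!="orange" else cv2.minAreaRect(cn[0])[0]
        out[k]=ray(c,cc,z)[0]
    return out
def quat(a): return np.array([0,np.cos(a/2),np.sin(a/2),0])
E
python3 - <<'E'
from h import *
res=[]
for n in("top","side"):
    r=locate(cams.capture(n)); res.append(r)
    for k in r: print(n,k,r[k].round(4),"to stop",np.linalg.norm(r[k]-r["orange"]+[0,0,.0]).round(4))
r={k:(res[0][k]+res[1][k])/2 for k in res[0]}
xy=np.array([r[k][:2] for k in("blue","green","yellow","red")])
c=xy.mean(0);u=np.linalg.svd(xy-c)[2][0];u*=np.sign(-u[1])
u2=r["orange"][:2]-xy[0];u2/=np.linalg.norm(u2)
print("dir",u,u2,"perp",((xy-c)@[-u2[1],u2[0]]).round(4))
u=u2
for a in(np.arctan2(u[1],u[0]),np.arctan2(-u[1],-u[0])):
    for d in(-.06,.1):
        for z in (.036,.16):
            p=np.r_[xy[0]+u*d,z];print(a,p.round(3),manip.inverse_kinematics(p,quat(a)))
E
```

```text
top blue [0.541  0.1001 0.087 ] to stop 0.2704
top green [0.5486 0.055  0.087 ] to stop 0.2248
top yellow [0.5567 0.0092 0.087 ] to stop 0.1787
top red [ 0.5644 -0.0357  0.087 ] to stop 0.1337
top orange [ 0.5872 -0.1652  0.063 ] to stop 0.0
side blue [0.5411 0.0979 0.087 ] to stop 0.2722
side green [0.5506 0.0539 0.087 ] to stop 0.2275
side yellow [0.5578 0.01   0.087 ] to stop 0.1833
side red [ 0.5623 -0.0428  0.087 ] to stop 0.1312
side orange [ 0.5855 -0.1696  0.063 ] to stop 0.0
dir [ 0.159819   -0.98714634] [ 0.16776065 -0.98582776] perp [-0.0002  0.0008  0.0008 -0.0014]
-1.4022386394406616 [0.531 0.158 0.036] [-0.6295475   0.65352125  0.36260463  2.11201626 -0.50771733  0.45958392
 -2.8474628 ]
-1.4022386394406616 [0.531 0.158 0.16 ] [ 0.36775327  0.64939082 -1.07161564  1.99927905  0.72094281  0.93449585
  2.22618897]
-1.4022386394406616 [0.558 0.    0.036] [-0.36210547  0.66256963  0.39515257  2.10455988 -0.54580447  0.47368409
 -2.52193829]
-1.4022386394406616 [0.558 0.    0.16 ] [-0.33810171  0.45107028  0.34555829  2.03255571 -0.2327218   0.69482338
 -2.81771789]
1.7393540141491315 [0.531 0.158 0.036] [-0.1387426   0.63684868 -0.32077816  2.09017428  0.42179365  0.47573521
 -0.61076872]
1.7393540141491315 [0.531 0.158 0.16 ] [ 0.13035331  0.50585832 -0.68297775  2.00810709  0.44988499  0.77992914
 -0.65034942]
1.7393540141491315 [0.558 0.    0.036] [ 0.137763    0.63775892 -0.30361973  2.08230557  0.39876504  0.47625669
 -0.29856577]
1.7393540141491315 [0.558 0.    0.16 ] [ 0.25209696  0.4636381  -0.44795628  2.00686522  0.29367911  0.73303051
 -0.20635382]
```

```bash
python3 - <<'E'
from h import *
u=np.array([.1712,-.9852,0]);b=np.array([.541,.1001,0]);q=quat(np.arctan2(-u[1],-u[0]))
at=lambda s,z:b+u*s+[0,0,z]
T=lambda m:print(m,readout.state()["clock"],readout.state()["ee_pos"].round(4),readout.state()["force"].round(1))
manip.grip(0.0); manip.move_to(at(-.068,.19),q);T("above")
print(manip.move_straight(at(-.068,.036),.1,f_stop=6));T("down")
shot("side","s1");shot("top","t1")
E
python3 -c "
import cv2
cv2.imwrite('pics/c1.png',cv2.resize(cv2.hconcat([cv2.imread('pics/s1.png')[130:300,120:345],cv2.imread('pics/t1.png')[130:300,110:335]]),None,fx=1.7,fy=1.7))"
```

```text
above 4.1833 [0.5298 0.1661 0.1899] [-0.7 -1.   0.2]
False
down 5.875 [0.5298 0.1673 0.0365] [-0.8 -0.  -0.5]
```

View pics/c1.png

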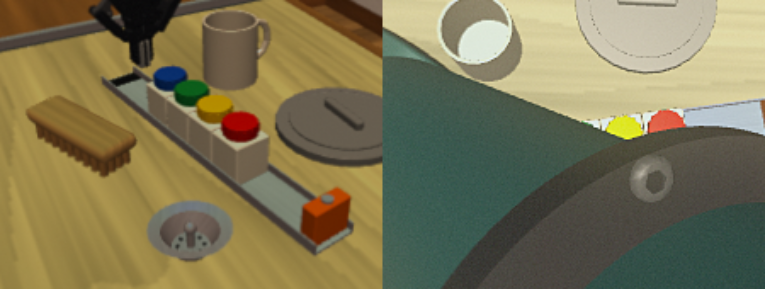

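```bash
python3 - <<'E'
from h import *
u=np.array([.1712,-.9852,0]);b=np.array([.541,.1001,0])
at=lambda s,z:b+u*s+[0,0,z]
def T(m):
    s=readout.state();print(m,s["clock"],"s=",((s["ee_pos"]-b)@u).round(4),s["ee_pos"].round(4),s["force"].round(1))
manip.move_straight(at(-.040,.036),.05);T("near")
print(manip.move_straight(at(-.028,.036),.012,f_stop=12));T("touch")
print(manip.move_straight(at(.078,.036),.03,f_stop=16));T("pushed")
for n in("side","top"):
    c=shot(n,n[0]+"2")
    try:
        r=locate(c)
        for k in r: print(n,k,r[k].round(4),np.linalg.norm((r[k]-r["orange"])[:2]).round(4))
    except Exception as e: print(n,e)
E
```

```text
near 6.6833 s= -0.04 [0.5342 0.1396 0.036 ] [0.4 0.9 0.7]
False
touch 7.8333 s= -0.0288 [0.5364 0.1285 0.0362] [-0.2  5.1  0.6]
False
pushed 11.5167 s= 0.0686 [0.5541 0.0327 0.0366] [-2.8 17.2  1.2]
side blue [0.5586 0.0011 0.087 ] 0.1719
side green [ 0.5688 -0.0443  0.087 ] 0.1255
side yellow [ 0.5745 -0.0892  0.087 ] 0.0802
side red [ 0.5816 -0.1372  0.087 ] 0.0317
side orange [ 0.5858 -0.1686  0.063 ] 0.0
top attempt to get argmax of an empty sequence
```

View pics/s2.png

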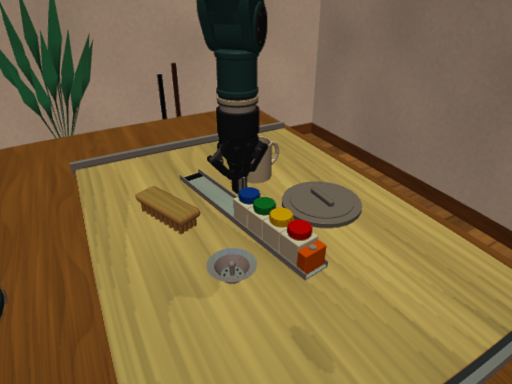

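The row stands against the stop: red at (300,230) touches the orange block at (312,256). The arm stalled about 9 mm short of its target at 17 N, which also indicates the row is home. I'll back off, raise the arm and verify.

```bash
python3 - <<'E'
from h import *
u=np.array([.1712,-.9852,0]);b=np.array([.541,.1001,0])
at=lambda s,z:b+u*s+[0,0,z]
manip.move_straight(at(.02,.036),.05);manip.move_straight(at(.0,.2),.15)
manip.move_j([1.185,.591,.048,1.609,-.033,.943,-.034]); manip.sleep(.3)
for n in("side","top"):
    r=locate(shot(n,n[0]+"3"))
    print(n,{k:np.linalg.norm((r[k]-r["orange"])[:2]).round(4) for k in r})
s=readout.state();print(s["clock"],s["ee_pos"],s["force"])
E
```

```text
side {'blue': np.float64(0.1715), 'green': np.float64(0.1266), 'yellow': np.float64(0.0804), 'red': np.float64(0.0328), 'orange': np.float64(0.0)}
top {'blue': np.float64(0.1752), 'green': np.float64(0.1293), 'yellow': np.float64(0.0836), 'red': np.float64(0.0327), 'orange': np.float64(0.0)}
17.5917 [ 0.2090383  -0.69379663  0.19746721] [-0.52868303 -0.67949719  0.15982056]
```

View pics/t3.png

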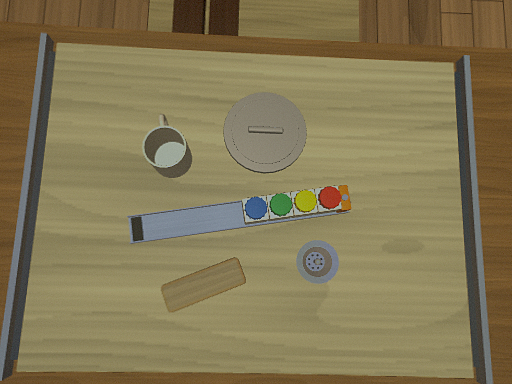

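The two views disagree by up to 4 mm. In the top view red to yellow reads 51 mm, perhaps because orange pixels leak into the red mask. I'll check that against the stop position measured before the push, and look at a close crop.

```bash
python3 - <<'E'
from h import *
c=cams.capture("top");r=locate(c);u=np.array([.1712,-.9852,0]);s0=np.array([.5872,-.1652,0])
print({k:((s0-r[k])@u).round(4) for k in r})
# seams: lid mass-centroids, and red by stricter depth
P=points(c)
for k,m in masks(c).items():
    if k=="orange":continue
    m=m&(abs(P[...,2]-.087)<.0035)&(abs(P[...,0]-.57)<.1); v,w=np.nonzero(m)
    print(k,m.sum(),"u",w.min(),w.max(),"v",v.min(),v.max(),((s0-ray(c,[np.median(w),np.median(v)],.087)[0])@u).round(4))
cv2.imwrite("pics/c3.png",cv2.resize(c["frame"][175:235,235:360,::-1],None,fx=6,fy=6,interpolation=cv2.INTER_CUBIC))
E
```

```text
{'blue': np.float64(0.1702), 'green': np.float64(0.1243), 'yellow': np.float64(0.0782), 'red': np.float64(0.0276), 'orange': np.float64(-0.007)}
blue 363 u 245 266 v 197 218 0.1689
green 347 u 270 291 v 193 215 0.1231
yellow 357 u 295 316 v 190 211 0.0784
red 133 u 320 340 v 187 206 0.0298
```

View pics/c3.png

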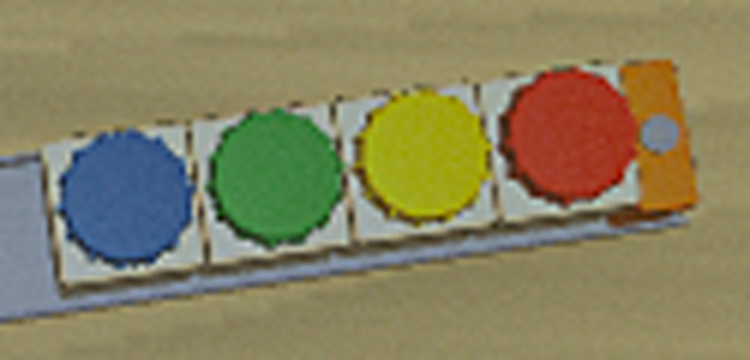

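The crop shows lid centres at 127, 275, 423 and 568 px, which is even spacing. The tubs touch, and red is flush with the stop. The red reading came from a partial mask (133 pixels against about 350 for the others), and the shorter stop reading came from the red lid hiding part of the stop.

```bash
python3 -c "
from h import *
close_job()"
```

```text
the job is handed in; nothing more can be done
```

I pushed the row of four tubs home against the orange stop and handed the job in; the close-up shows all four touching. I used the shut fingers, low on the blue (hindmost) tub only, at about 30 mm/s. The push ended stalled at about 17 N, and the arm then went back to its start pose. The clock read about 18 s of the 37 s allowed.

| Tub | Touching (mm) | Limit (mm) | Side view (mm) | Top view, stop position from before the push (mm) |
|---|---|---|---|---|
| Red (front) | 33 | 36.5 | 32.8 | 27.6 (bad reading) |
| Yellow | 79 | 83.8 | 80.4 | 78.2 |
| Green | 125 | 130.7 | 126.6 | 124.3 |
| Blue (hindmost) | 171 | 177.3 | 171.5 | 170.2 |

- **Disagreement:** my first top-view reading put yellow at 83.6 mm and blue at 175.2 mm, about 4 mm long, with 51 mm between red and yellow. The red lid hid part of the stop and the red mask was incomplete. The close-up shows evenly spaced lids and red flush with the stop.
- **Other objects:** the mug, pail lid, strainer and brush look unmoved in the before and after top pictures. I compared them by eye and did not measure them.

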